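# Load the strip cutter's arbor with its spacer collars

## Task

Load the strip cutter: move the three spacer collars from the wooden rack onto the machine's fixed level post and push them fully home. The longest collar goes against the shoulder, then the middle one, then the shortest at the outside, all touching with no gaps; the V trough before the post can carry them while you push. Leave the other things on the bench where they are.

Things in the scene. Friction and masses are not known exactly. Their poses are not given: they have to be found in the camera images.
- collar_long: A plain aluminium collar (thick ring), outer diameter 60 mm, bore 30 mm, 62 mm long: the longest of three look-alikes that differ only in length. Origin at its centre; its y axis is the axis of the bore. At the start it lies in the rack with its axis level, along the rack; its place there varies. About 0.36 kg.
- collar_mid: A plain aluminium collar (thick ring), outer diameter 60 mm, bore 30 mm, 48 mm long: the middle one of three look-alikes that differ only in length. Origin at its centre; its y axis is the axis of the bore. At the start it lies in the rack with its axis level, along the rack; its place there varies. About 0.28 kg.
- collar_short: A plain aluminium collar (thick ring), outer diameter 60 mm, bore 30 mm, 34 mm long: the shortest of three look-alikes that differ only in length. Origin at its centre; its y axis is the axis of the bore. At the start it lies in the rack with its axis level, along the rack; its place there varies. About 0.2 kg.
- shoulder (a point): Centre of the flat shoulder (disc 56 mm across) in front of the strip cutter's green housing, where the fixed level steel post begins, 70 mm above the bench. Axes: y along the post, pointing into the housing, so post and trough run from here along -y; x level, across the trough; z up. The housing, 85 mm wide and 130 mm high, begins 12 mm behind the shoulder.
- post_tip (a point): Centre of the free end of the post, 158 mm before the shoulder on the same axis; axes as the shoulder's. The post is 24 mm thick and tapers over the last 14 mm to 10 mm at this tip; with all three collars home (144 mm together) only the taper stands out.
- trough_end (a point): Point on the post's axis line above the open outer end of the loading trough, 335 mm before the shoulder and 177 mm before the post's tip; axes as the shoulder's. The trough has room for all three collars in a row before the tip. Nothing tall stands beyond this end: the base below (90 mm wide, 12 mm high) ends 5 mm farther out.
- arbor: The strip cutter, fixed; origin on the bench 160 mm before the shoulder. Its V trough (two 45 degree faces) runs from shoulder to open end, under the post. A collar laid in it is centred on the post's axis within 1 mm and slides easily (friction about 0.2; three need 3 to 6 N). The trough's upper edges are 17 mm below the axis, 30 mm to each side: fingers fit beside a collar or the post.
- rack: Plywood rack, 300 mm long (its y axis) and 70 mm wide, with a V trough of the same shape on which the three collars lie in a row, their axes 60 mm above the bench, in any order, about 92 mm apart between centres. Fixed. Origin: centre of its underside, on the bench.
- shoe: Blue slip-on shoe, 270 x 92 x 90 mm, a bystander. Origin: centre of its sole's underside.
- glue_jar: Closed jar, 70 mm across, 90 mm high, a bystander. Origin: centre of its underside.
- mallet: Hammer lying down, 240 mm long, along its x axis, a bystander.
- brush: Brush lying down beyond the rack's +y end, 170 mm long, along its x axis, a bystander.
- eraser: Black block eraser 60 x 36 x 22 mm, on the bench beyond the trough's open end, a bystander. Origin: centre of its underside.
- pen_pot: Dark steel pot with pens, 72 mm across, 170 mm high in all, a bystander. Origin: centre of its underside.
- ruler: Steel ruler 200 x 30 x 4 mm, flat on the bench beyond the machine, a bystander.
There are look-alikes about, which are no part of the job. Leave any yellow look-alike of the collar_mid alone.

How it is judged (in metres and radians):
At the end, for the whole second after the job is handed in: All three collars are threaded on the post and at rest: the longest against the shoulder (within 3 mm), the middle one against it (its place within 4 mm) and the shortest last (its place within 5 mm, so no gaps), each within 5 mm of the post's axis and in line with it within 0.08 rad (y of collar_long in the frame of shoulder between -0.034 and -0.028 m and x of collar_long in the frame of shoulder between -0.005 and 0.005 m and z of collar_long in the frame of shoulder between -0.005 and 0.005 m and angle between the y axis of each of collar_long, collar_mid, collar_short and the y axis of shoulder, either way round below 0.08 rad and linear speed of each of collar_long, collar_mid, collar_short below 0.01 m/s and y of collar_mid in the frame of shoulder between -0.09 and -0.083 m and x of collar_mid in the frame of shoulder between -0.005 and 0.005 m and z of collar_mid in the frame of shoulder between -0.005 and 0.005 m and y of collar_short in the frame of shoulder between -0.132 and -0.124 m and x of collar_short in the frame of shoulder between -0.005 and 0.005 m and z of collar_short in the frame of shoulder between -0.005 and 0.005 m); the robot touches nothing.
It fails at once if another thing on the bench (shoe, jar, mallet, brush, eraser, pen pot, ruler) was shifted more than 30 mm (distance of any of shoe, glue_jar, mallet, brush, eraser, pen_pot, ruler from where it was at the start of the episode above 0.03 m).
It also fails if it takes over 62 s, if anything falls off the work surface, if the arm or the gripper's body presses on something with over 40 N, if the wrist force passes 120 N, or if a joint passes its speed limit or range.

## Robot

A 6-joint arm with a two-finger parallel gripper is mounted at the origin on the work surface. World frame = base frame: x ahead of the robot, y to its left, z up, the work surface at z = 0. Lengths are in mm, angles in rad, forces in N, time in s.
With the tool pointing down it reaches from about 350 to 875 mm from the base axis. Payload 4.2 kg.
Tool frame: the origin (TCP) lies midway between the tips of the shut fingers; the grasp point (between the pads) lies 19 mm behind it (arm.grasp_offset is the distance from the TCP to the grasp point, in mm); z points along the fingers, y is the direction in which the jaws open and shut (so a half turn about z gives the same grasp; the last joint's range is limited). The gripper opens to 85 mm and grips with 20 to 120 N. Pads are 22 mm wide; open, the fingers measure 114 mm over their backs; the gripper's body (76 mm by 85 mm) begins 54 mm behind the grasp point. The pads swing forward as they close: fully open they stand 13 mm farther back than shut.
Start: joints at [0.259, 0.385, 0.008, 0, -1.194, -0.259], TCP at [624.979, 0.025, 231.312] pointing down, gripper open.
Joint ranges: [-3.14, 3.14], [-1.21, 2.06], [-1.07, 1.41], [-3.16, 2.05], [-2.99, -0.16], [-3.1, 3.1]. Speed limits (rad/s): [2.79, 2.79, 3.14, 3.14, 3.14, 3.14].

## Interface

Orientations are given as a unit quaternion [x, y, z, w].
In Python, from bench import arm gives the robot as it stands.
- The arm moves only by the tool move_arm, never from a script. Its argument "moves" is a list of rows, each an object with "gripper": the gripper's target within -1 to 1 (fully open at 1, half-way at 0, shut at -1); "xyz": the shift along the tool's x, y, z in cm, a list of three; "angular": the turn, a rotation vector about the tool's x, y, z in rad, a list of three. In form: [{"gripper": gripper, "xyz": [dx, dy, dz], "angular": [wx, wy, wz]}, ...]. A call has 1 to 10 rows; each row is the pose to reach, as a shift and turn from the pose commanded when the call began, along the tool's axes at that moment; what a row does not reach only later rows make up. A row lasts 1/8 s, in which the tool goes at most 62.5 mm and 10.7 degrees, less where a joint would pass 70% of its speed; a pose out of reach is approached as far as the arm can. A call with a gripper value outside its range is refused whole. The fingers move at their own pace and stop on an object; the grip force is fixed at half the most. Time passes only in rows, so rows that repeat a pose let the fingers close. It gives the time, the measured TCP pose, the force and the opening at its end, in the units of the state.
- arm.read_state(): the state, without advancing time (a new reading comes with each control period).
- arm.get_image(name): name is "scene" or "side" or "wrist"; returns (picture, depth): 480x640x3 uint8, blue, green, red; 480x640 float32, mm along the optical axis (not along the pixel's ray), 0 where there is no reading.
- arm.get_calibration(name): a dict with "camera_matrix" (3x3 intrinsics, pixels), "R" (3x3) and "t" (3): a world point X has camera coordinates R X + t. Camera axes: x right, y down, z forward; pixel columns grow to the right and rows downward; lengths in mm; the calibration is good to about 2 mm. The wrist camera is an equidistant fisheye: a pixel r from the principal point sees the ray r / f radians off the axis. A picture is of the moment at which its call begins: read the wrist's pose just before it. get_calibration takes no time and is no camera call; for the wrist camera it gives the pose at the moment of the call.
- arm.job_done(): hands the job in, once; it reports no verdict.
The state is a dict: "clock": time; "joints": joint angles; "joint_vel": joint speeds; "joint_efforts": joint torques, N m; "position": TCP position; "ee_rot": TCP orientation; "contact_force": force on the tool from outside, world axes, zero at the start; "wrist_torque": the same for the moment, N m; "gripper_width": finger opening in mm.
Only numpy, scipy, OpenCV 4.12 (cv2) and the standard library are available. Lean on these libraries where they do the work, as an engineer would, in place of code of your own. Each camera call takes 0.05 s, during which the arm holds its last target. There are 200 camera calls.

## Working session

There is one attempt and no reset: what is moved stays moved. The work goes in short steps, Python scripts to look and compute and a tool call to move; the robot and the scene stay as the last step left them, time stands still between calls to the robot, and variables do not carry over. Pictures are saved under pics/ and viewed, about 8 in all and at most 12, crops included, and the job is handed in when it is done.

Besides the shell and the picture viewer there is one more tool, called after "Request:" as a command line: name --argument value ..., lists and objects as JSON in quotes. move_arm: Moves the arm, as the interface text tells. Its arguments: {"type":"object","properties":{"moves":{"type":"array","items":{"type":"object","properties":{"gripper":{"type":"number"},"xyz":{"type":"array","items":{"type":"number"}},"angular":{"type":"array","items":{"type":"number"}}}}}},"required":["moves"]}

```bash
ls; mkdir -p pics; python3 - <<'E'
from bench import arm
import cv2,numpy as np
s=arm.read_state(); print(s['clock'],s['position'],s['ee_rot'],s['gripper_width'])
for n in('scene','side'):
    p,d=arm.get_image(n); c=arm.get_calibration(n)
    np.savez(f'{n}0.npz',p=p,d=d,K=c['camera_matrix'],R=c['R'],t=c['t'])
    cv2.imwrite(f'pics/{n}0.png',p); print(n,c)
E
```

```text
pics
0.0 [6.24412025e+02 4.19449087e-02 2.30224223e+02] [-0.70703223  0.70718049  0.00074863 -0.00079173] 85.53515567692936
scene {'camera_matrix': array([[532.47022257,   0.        , 323.87976451],
       [  0.        , 532.47022257, 236.01986683],
       [  0.        ,   0.        ,   1.        ]]), 'R': array([[-0.74768138,  0.66364971,  0.02327263],
       [ 0.37675153,  0.45279438, -0.80810614],
       [-0.54683712, -0.59543792, -0.58857696]]), 't': array([ 399.11308375, -153.47078781, 1839.79675516])}
side {'camera_matrix': array([[533.12660508,   0.        , 331.13554803],
       [  0.        , 533.12660508, 234.30368571],
       [  0.        ,   0.        ,   1.        ]]), 'R': array([[ 0.96421045, -0.26492211,  0.01069935],
       [-0.14291964, -0.55331255, -0.82062123],
       [ 0.22332079,  0.78972242, -0.57137232]]), 't': array([-519.87195902,  139.27106184, 1259.64760371])}
```

View pics/scene0.png

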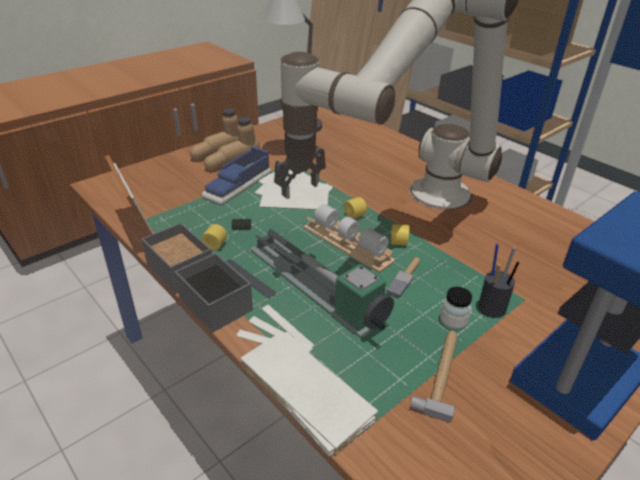

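View pics/side0.png

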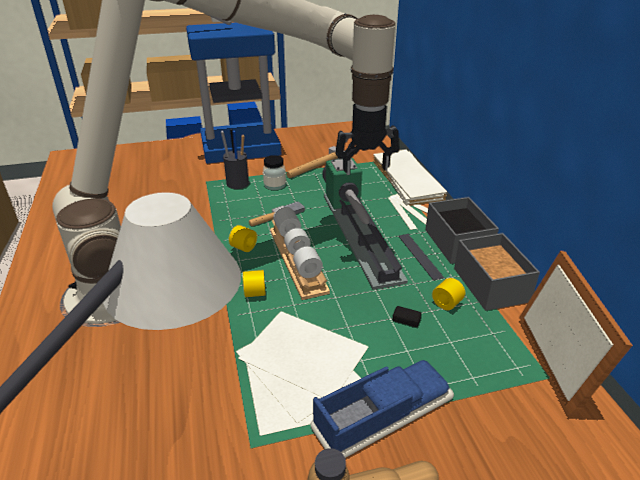

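The scene view shows grey collars in the rack at about (326,215), (348,228) and (373,243). The yellow look-alikes sit at (355,208), (400,235) and (214,237), and the machine housing is at (360,290) with its trough running to (262,245). The side view shows the same collars at (285,218), (296,242) and (307,262), the trough end at (388,275) and the shoulder at about (348,190).

```bash
cat > h.py <<'E'
import numpy as np,cv2
def load(n):
    z=np.load(n+'.npz'); return z['p'],z['d'],z['K'],z['R'],z['t']
def cloud(d,K,R,t):
    v,u=np.indices(d.shape); c=np.stack([(u-K[0,2])/K[0,0]*d,(v-K[1,2])/K[1,1]*d,d],-1)
    return (c-t)@R
E
python3 - <<'E'
from h import *
crops=[]
for n,(a,b,c,e) in(('scene0',(230,180,410,340)),('side0',(220,150,420,310))):
    p,d,K,R,t=load(n); W=cloud(d,K,R,t)
    crops.append(cv2.resize(p[b:e,a:c],(600,480) if 0 else (int((c-a)*2.2*0+400),int(400*(e-b)/(c-a))) ,interpolation=cv2.INTER_CUBIC))
    hsv=cv2.cvtColor(p,cv2.COLOR_BGR2HSV)
    box=np.zeros(d.shape,bool); box[b:e,a:c]=1
    # collars: unsaturated, above 70mm
    m=(box&(hsv[...,1]<50)&(hsv[...,2]>110)&(W[...,2]>45)&(W[...,2]<100)&(d>0)).astype('u1')
    k,l,st,ce=cv2.connectedComponentsWithStats(m)
    for i in range(1,k):
        if st[i,4]>40:
            q=W[l==i]; print(n,'grey',st[i],np.percentile(q,[2,50,98],axis=0).round(0).tolist())
    g=box&(hsv[...,0]>50)&(hsv[...,0]<90)&(hsv[...,1]>60)&(W[...,2]>40)&(W[...,2]<150)
    q=W[g]; print('housing',len(q),np.percentile(q,[2,50,98],axis=0).round(0).tolist())
h=max(x.shape[0] for x in crops)
cv2.imwrite('pics/crop1.png',np.hstack([cv2.copyMakeBorder(x,0,h-x.shape[0],0,0,0) for x in crops]))
E
```

```text
scene0 grey [314 205  25  18 292] [[436.0, -94.0, 48.0], [476.0, -65.0, 78.0], [493.0, -47.0, 90.0]]
scene0 grey [337 217  21  18 219] [[437.0, -0.0, 46.0], [469.0, 22.0, 79.0], [487.0, 35.0, 90.0]]
scene0 grey [358 230  29  20 184] [[436.0, 80.0, 65.0], [467.0, 118.0, 81.0], [479.0, 141.0, 89.0]]
scene0 grey [318 268  20  14 104] [[640.0, 115.0, 74.0], [652.0, 147.0, 78.0], [659.0, 172.0, 83.0]]
housing 1358 [[609.0, 215.0, 43.0], [687.0, 279.0, 104.0], [692.0, 310.0, 131.0]]
side0 grey [263 167  23  12 189] [[435.0, 375.0, 45.0], [463.0, 386.0, 59.0], [495.0, 407.0, 73.0]]
side0 grey [346 190  15  14  60] [[635.0, 124.0, 76.0], [644.0, 168.0, 81.0], [652.0, 194.0, 85.0]]
side0 grey [279 218  44  57 970] [[424.0, -101.0, 47.0], [449.0, -9.0, 79.0], [485.0, 79.0, 91.0]]
housing 882 [[601.0, -40.0, 44.0], [619.0, 209.0, 102.0], [683.0, 288.0, 132.0]]
```

View pics/crop1.png

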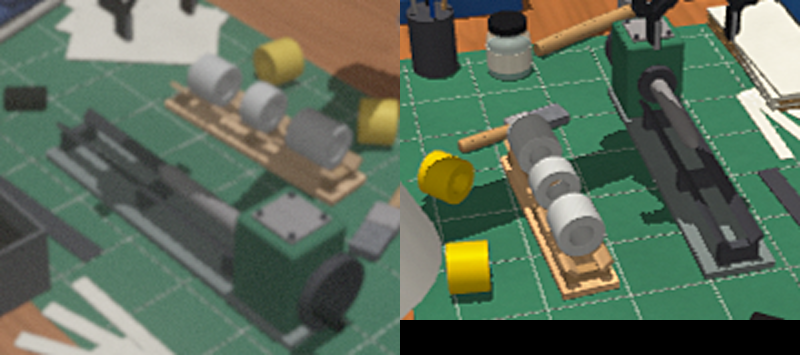

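```bash
python3 - <<'E'
from h import *
from scipy.optimize import least_squares as LS
for n in('scene0','side0'):
    p,d,K,R,t=load(n); W=cloud(d,K,R,t); hsv=cv2.cvtColor(p,cv2.COLOR_BGR2HSV); S=hsv[...,1]; V=hsv[...,2]
    x,y,z=np.moveaxis(W,-1,0)
    def fit(m,r,z0,x0):
        q=W[m]
        f=lambda a:np.hypot((q[:,0]-a[0]-a[1]*q[:,1])/np.hypot(1,a[1]),q[:,2]-a[2])-r
        s=LS(f,[x0,0,z0],loss='soft_l1',f_scale=1.5); a=s.x; return a,np.median(abs(f(a))),q[abs(f(a))<4]
    m=(d>0)&(abs(x-460)<45)&(y>-130)&(y<170)&(z>62)&(z<100)&(S<60)
    a,e,q=fit(m,30,60,460); print(n,'collars',a.round(4),e,len(q))
    dirn=np.array([a[1],1])/np.hypot(1,a[1]); s=q[:,:2]@dirn
    h,b=np.histogram(s,np.arange(-130,170,4)); print([(int(k),int(v)) for k,v in zip(b,h)])
    m=(d>0)&(abs(x-648)<25)&(y>60)&(y<180)&(z>68)&(z<95)
    a,e,q=fit(m,12,70,648); print('post',a.round(4),e,len(q))
    m=(d>0)&(abs(x-648)<16)&(z>64)&(z<86)&(y<230)&(y>-200); s=y[m]; h,b=np.histogram(s,np.arange(-150,230,6)); print([(int(k),int(v)) for k,v in zip(b,h) if v])
    # base/trough extents
    m=(d>0)&(abs(x-648)<60)&(z>7)&(z<60)&(y>-250)&(y<100)&(V<150)&~((hsv[...,0]>45)&(hsv[...,0]<95)&(S>90))
    q=W[m]; print('base',np.percentile(q,[0.5,2,10,90,98,99.5],axis=0).round(0).tolist())
    for lo in range(-140,60,40):
        w=W[m&(y>lo)&(y<lo+40)]; print(lo,np.percentile(w[:,0],[1,50,99]).round(0),len(w))
E
```

```text
scene0 collars [ 4.582275e+02 -7.160000e-02  5.709530e+01] 1.963414987927795 673
[(-130, 9), (-126, 13), (-122, 16), (-118, 21), (-114, 16), (-110, 12), (-106, 17), (-102, 17), (-98, 11), (-94, 18), (-90, 14), (-86, 22), (-82, 13), (-78, 0), (-74, 0), (-70, 0), (-66, 0), (-62, 0), (-58, 0), (-54, 0), (-50, 0), (-46, 0), (-42, 0), (-38, 2), (-34, 14), (-30, 14), (-26, 20), (-22, 14), (-18, 19), (-14, 13), (-10, 16), (-6, 21), (-2, 23), (2, 2), (6, 0), (10, 0), (14, 0), (18, 0), (22, 0), (26, 0), (30, 0), (34, 0), (38, 0), (42, 6), (46, 13), (50, 20), (54, 15), (58, 22), (62, 16), (66, 17), (70, 18), (74, 21), (78, 25), (82, 20), (86, 20), (90, 18), (94, 19), (98, 17), (102, 20), (106, 26), (110, 1), (114, 0), (118, 0), (122, 0), (126, 0), (130, 0), (134, 0), (138, 0), (142, 0), (146, 0), (150, 0), (154, 0), (158, 0), (162, 0)]
post [ 6.492426e+02 -8.000000e-03  6.811120e+01] 1.1955569925442102 283
[(36, 3), (42, 6), (48, 6), (54, 19), (60, 17), (66, 14), (72, 18), (78, 14), (84, 18), (90, 17), (96, 16), (102, 21), (108, 15), (114, 16), (120, 19), (126, 17), (132, 15), (138, 19), (144,
[... 1094 characters left out ...]
 0), (142, 0), (146, 0), (150, 0), (154, 0), (158, 0), (162, 0)]
post [ 6.472201e+02 -1.390000e-02  7.011070e+01] 0.8487593946030572 215
[(30, 4), (36, 21), (42, 15), (48, 18), (54, 14), (60, 13), (66, 10), (72, 14), (78, 11), (84, 13), (90, 10), (96, 11), (102, 15), (108, 12), (114, 12), (120, 7), (126, 14), (132, 11), (138, 6), (144, 17), (150, 7), (156, 10), (162, 14), (168, 10), (174, 7), (180, 12), (186, 13), (192, 26), (198, 4)]
base [[601.0, -247.0, 8.0], [602.0, -151.0, 8.0], [609.0, -139.0, 10.0], [669.0, 64.0, 51.0], [676.0, 93.0, 54.0], [689.0, 98.0, 55.0]]
-140 [603. 642. 690.] 493
-100 [602. 632. 674.] 337
-60 [601. 634. 673.] 344
-20 [601. 647. 672.] 398
20 [601. 625. 672.] 234
```

```bash
python3 - <<'E'
from bench import arm
from h import *
c=arm.get_calibration('wrist'); p,d=arm.get_image('wrist')
np.savez('wrist0.npz',p=p,d=d,K=c['camera_matrix'],R=c['R'],t=c['t']); print(c, -c['R'].T@c['t'])
cv2.imwrite('pics/wrist0.png',p)
E
```

```text
{'camera_matrix': array([[371.64829954,   0.        , 318.13030886],
       [  0.        , 371.64829954, 239.39927201],
       [  0.        ,   0.        ,   1.        ]]), 'R': array([[-9.99997645e-01,  4.48289371e-04,  2.12328389e-03],
       [ 1.02460978e-03,  9.60038917e-01,  2.79864659e-01],
       [-1.91297482e-03,  2.79866176e-01, -9.60037116e-01]]), 't': array([624.55648969, -36.79785852, 380.01307079])} [625.31967795 -71.30541074 373.79896192]
```

View pics/wrist0.png

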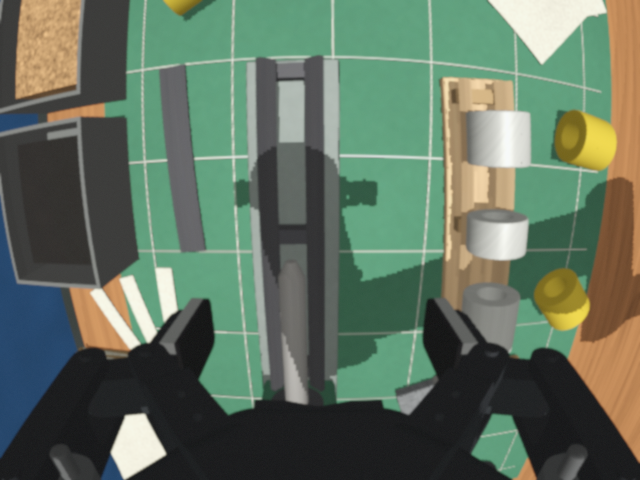

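The wrist view shows the whole job. The collars are at (500,138) mid, (497,232) short and (490,310) long. The trough end is at (290,68) and the post tip at about (291,265). The lengths, confirmed by the depth extents, identify the grey three; the yellow ones lie off the rack.

```bash
cat >> h.py <<'E'
def fcloud(d,K,R,t):
    v,u=np.indices(d.shape); a=(u-K[0,2])/K[0,0]; b=(v-K[1,2])/K[1,1]; r=np.hypot(a,b)+1e-9
    k=np.tan(np.minimum(r,1.4))/r*d
    return (np.stack([a*k,b*k,d],-1)-t)@R
E
python3 - <<'E'
from h import *
from scipy.optimize import least_squares as LS
p,d,K,R,t=load('wrist0'); W=fcloud(d,K,R,t); hsv=cv2.cvtColor(p,cv2.COLOR_BGR2HSV); S=hsv[...,1];V=hsv[...,2]
x,y,z=np.moveaxis(W,-1,0); ok=d>0
def fit(m,r,z0,x0):
    q=W[m]
    f=lambda a:np.hypot((q[:,0]-a[0]-a[1]*q[:,1])/np.hypot(1,a[1]),q[:,2]-a[2])-r
    a=LS(f,[x0,0,z0],loss='soft_l1',f_scale=1.5).x; return a,np.median(abs(f(a))),q[abs(f(a))<3]
print('bench z',np.median(z[180:230,380:420]))
a,e,q=fit(ok&(abs(x-460)<45)&(y>-150)&(y<170)&(z>66)&(z<100)&(S<60),30,60,460); print('collars',a.round(4),e,len(q))
for lo,hi in((-150,-25),(-25,55),(55,170)):
    w=q[(q[:,1]>lo)&(q[:,1]<hi)&(abs(q[:,0]-a[0]-a[1]*q[:,1])<12)]
    c=w[:,1]; print('collar y',np.percentile(c,[0.5,2,50,98,99.5]).round(1),'mid',(np.percentile(c,1)+np.percentile(c,99))/2,len(w))
a,e,q=fit(ok&(abs(x-648)<25)&(y>60)&(y<150)&(z>70)&(z<95),12,70,648); print('post',a.round(4),e,len(q))
m=ok&(abs(x-648)<10)&(z>64)&(z<90)&(y<220)&(y>-200); print('post y',np.percentile(y[m],[0.2,1,5,99,99.8]).round(1))
m=ok&(abs(x-648)<45)&(z>40)&(z<60)&(y<60)&(y>-200); print('trough',np.percentile(y[m],[0.5,1,2,5]).round(1),np.percentile(z[m],[50,98]))
for lo in range(-130,50,30):
    w=x[m&(y>lo)&(y<lo+30)&(z>47)]; print(lo,w.min().round(1),w.max().round(1),np.percentile(w,[2,98]).round(1))
m=ok&(abs(x-648)<44)&(z>7)&(z<17)&(y<-80)&(y>-200);print('base end',np.percentile(y[m],[0.5,1,2]).round(1), np.percentile(x[m],[1,99]).round(1))
E
```

```text
bench z 1.9434246937040918
collars [ 4.570106e+02 -7.200000e-02  6.068250e+01] 0.4984108868254804 7082
collar y [-98.8 -97.9 -75.2 -52.4 -51.5] mid -75.10926985747514 1337
collar y [-4.4 -3.7 12.1 29.  29.9] mid 12.871323448212813 850
collar y [ 75.3  75.8  95.2 119.6 122.2] mid 98.31189138482497 832
post [ 6.488437e+02 -7.700000e-03  7.077600e+01] 0.37566541848429846 2124
post y [ 36.   36.7  41.8 184.4 187.1]
trough [-139.7 -138.6 -136.7 -130.6] [49.79507561 54.53373586]
-130 620.4 679.2 [620.5 678.3]
-100 620.4 679.3 [620.5 678.2]
-70 620.4 678.8 [620.4 678. ]
-40 619.5 678.8 [619.5 677.8]
-10 619.4 678.5 [619.4 677.8]
20 619.2 678.2 [619.3 677.7]
base end [-145.2 -144.9 -144.3] [604.8 691.3]
```

Request:
move_arm --moves '[{"gripper": 1, "xyz": [-10.6, 17.5, 10], "angular": [0, 0, -0.072]}, {"gripper": 1, "xyz": [-10.6, 17.5, 10], "angular": [0, 0, -0.072]}, {"gripper": 1, "xyz": [-10.6, 17.5, 10], "angular": [0, 0, -0.072]}, {"gripper": 1, "xyz": [-10.6, 17.5, 10], "angular": [0, 0, -0.072]}, {"gripper": 1, "xyz": [-10.6, 17.5, 12], "angular": [0, 0, -0.072]}, {"gripper": 1, "xyz": [-10.6, 17.5, 12], "angular": [0, 0, -0.072]}]'

```text
clock: 0.9
position: [448.8, 105.7, 110.3]
ee_rot: [0.732, -0.681, -0.0, 0.002]
contact_force: [0.5, 1.2, 0.4]
gripper_width: 85.4
```

Request:
move_arm --moves '[{"gripper": 1, "xyz": [0, 0, 5], "angular": [0, 0, 0]}, {"gripper": 1, "xyz": [0, 0, 6.8], "angular": [0, 0, 0]}, {"gripper": 1, "xyz": [0, 0, 6.8], "angular": [0, 0, 0]}, {"gripper": -1, "xyz": [0, 0, 6.8], "angular": [0, 0, 0]}, {"gripper": -1, "xyz": [0, 0, 6.8], "angular": [0, 0, 0]}, {"gripper": -1, "xyz": [0, 0, 6.8], "angular": [0, 0, 0]}, {"gripper": -1, "xyz": [0, 0, 6.8], "angular": [0, 0, 0]}]'

```text
clock: 1.78
position: [448.9, 105.5, 44.6]
ee_rot: [0.732, -0.681, -0.0, 0.001]
contact_force: [-4.4, 0.7, 5.9]
gripper_width: 58.3
```

Request:
move_arm --moves '[{"gripper": -1, "xyz": [0, 0, -5], "angular": [0, 0, 0]}, {"gripper": -1, "xyz": [3, -5, -8], "angular": [0, 0, 0.064]}, {"gripper": -1, "xyz": [6, -10, -8], "angular": [0, 0, 0.064]}, {"gripper": -1, "xyz": [9, -15, -8], "angular": [0, 0, 0.064]}, {"gripper": -1, "xyz": [12.15, -19.2, -8], "angular": [0, 0, 0.064]}, {"gripper": -1, "xyz": [12.15, -19.2, -5], "angular": [0, 0, 0.064]}, {"gripper": -1, "xyz": [12.15, -19.2, -4], "angular": [0, 0, 0.064]}, {"gripper": -1, "xyz": [12.15, -19.2, -4], "angular": [0, 0, 0.064]}]'

```text
clock: 2.78
position: [649.2, -1.3, 82.9]
ee_rot: [0.71, -0.704, -0.001, 0.001]
contact_force: [-1.0, -0.2, -3.1]
gripper_width: 58.2
```

```bash
python3 - <<'E'
from bench import arm
import cv2,numpy as np
s=arm.read_state(); print(s['position'],s['contact_force'])
a,_=arm.get_image('side');b,_=arm.get_image('wrist')
cv2.imwrite('pics/chk1.png',np.hstack([cv2.resize(a[130:330,220:440],(440,400)),cv2.resize(b[100:480],(360,400)[:1]+(214,)) if 0 else cv2.resize(b,(360,400))]))
E
```

```text
[649.24315855  -1.28076484  82.86643965] [-1.01034359 -0.1872211  -3.05341734]
```

View pics/chk1.png

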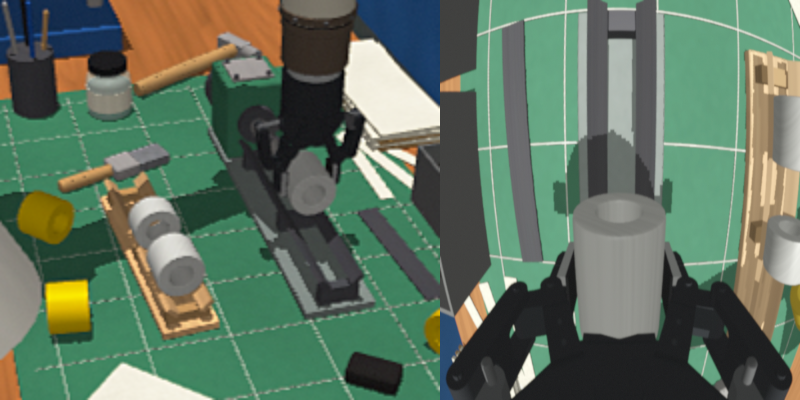

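The long collar is held level and centred over the trough, just before the post tip; the other two are undisturbed. Next I lower and release it.

Request:
move_arm --moves '[{"gripper": -1, "xyz": [0, 0, 2], "angular": [0, 0, 0]}, {"gripper": -1, "xyz": [0, 0, 2.75], "angular": [0, 0, 0]}, {"gripper": -1, "xyz": [0, 0, 2.75], "angular": [0, 0, 0]}]'

```text
clock: 3.25
position: [649.8, -1.2, 56.3]
ee_rot: [0.71, -0.704, -0.0, 0.0]
contact_force: [-0.8, -0.7, -2.3]
gripper_width: 57.8
```

Request:
move_arm --moves '[{"gripper": 1, "xyz": [0, 0, 0], "angular": [0, 0, 0]}, {"gripper": 1, "xyz": [0, 0, 0], "angular": [0, 0, 0]}, {"gripper": 1, "xyz": [0, 0, 0], "angular": [0, 0, 0]}, {"gripper": 1, "xyz": [0, 0, 0], "angular": [0, 0, 0]}, {"gripper": 1, "xyz": [0, 0, -4], "angular": [0, 0, 0]}, {"gripper": 1, "xyz": [0, 0, -8], "angular": [0, 0, 0]}, {"gripper": 1, "xyz": [0, 0, -8], "angular": [0, 0, 0]}]'

```text
clock: 4.12
position: [652.8, -1.1, 140.3]
ee_rot: [0.71, -0.704, 0.003, -0.003]
contact_force: [0.1, 0.2, -0.1]
gripper_width: 85.6
```

Request:
move_arm --moves '[{"gripper": 1, "xyz": [2, 5, 0], "angular": [0, 0, -0.064]}, {"gripper": 1, "xyz": [4, 10, 0], "angular": [0, 0, -0.064]}, {"gripper": 1, "xyz": [6, 15, 0], "angular": [0, 0, -0.064]}, {"gripper": 1, "xyz": [7.25, 18.8, 0], "angular": [0, 0, -0.064]}, {"gripper": 1, "xyz": [7.25, 18.8, 2.5], "angular": [0, 0, -0.064]}, {"gripper": 1, "xyz": [7.25, 18.8, 2.5], "angular": [0, 0, -0.064]}, {"gripper": 1, "xyz": [7.25, 18.8, 2.5], "angular": [0, 0, -0.064]}]'

```text
clock: 5.0
position: [463.5, -75.3, 111.1]
ee_rot: [0.732, -0.681, 0.0, -0.0]
contact_force: [1.0, -0.1, -0.4]
gripper_width: 85.3
```

Request:
move_arm --moves '[{"gripper": 1, "xyz": [0, 0.1, 5], "angular": [0, 0, 0]}, {"gripper": 1, "xyz": [0, 0.1, 6.8], "angular": [0, 0, 0]}, {"gripper": 1, "xyz": [0, 0.1, 6.8], "angular": [0, 0, 0]}, {"gripper": -1, "xyz": [0, 0.1, 6.8], "angular": [0, 0, 0]}, {"gripper": -1, "xyz": [0, 0.1, 6.8], "angular": [0, 0, 0]}, {"gripper": -1, "xyz": [0, 0.1, 6.8], "angular": [0, 0, 0]}, {"gripper": -1, "xyz": [0, 0.1, 6.8], "angular": [0, 0, 0]}]'

```text
clock: 5.88
position: [462.0, -75.4, 44.2]
ee_rot: [0.732, -0.681, 0.0, -0.0]
contact_force: [-2.8, 0.7, 6.2]
gripper_width: 58.4
```

Request:
move_arm --moves '[{"gripper": -1, "xyz": [0, 0, -5], "angular": [0, 0, 0]}, {"gripper": -1, "xyz": [0, -5, -8], "angular": [0, 0, 0.064]}, {"gripper": -1, "xyz": [0, -10, -8], "angular": [0, 0, 0.064]}, {"gripper": -1, "xyz": [0, -15, -8], "angular": [0, 0, 0.064]}, {"gripper": -1, "xyz": [0, -18.8, -7], "angular": [0, 0, 0.064]}, {"gripper": -1, "xyz": [0, -18.8, -4], "angular": [0, 0, 0.064]}, {"gripper": -1, "xyz": [0, -18.8, -4], "angular": [0, 0, 0.064]}, {"gripper": -1, "xyz": [0, -18.8, -4], "angular": [0, 0, 0.064]}]'

```text
clock: 6.88
position: [649.6, -62.0, 83.9]
ee_rot: [0.71, -0.704, 0.001, -0.0]
contact_force: [-0.1, 0.0, -3.2]
gripper_width: 58.3
```

Request:
move_arm --moves '[{"gripper": -1, "xyz": [0, 0, 2], "angular": [0, 0, 0]}, {"gripper": -1, "xyz": [0, 0, 2.8], "angular": [0, 0, 0]}, {"gripper": -1, "xyz": [0, 0, 2.8], "angular": [0, 0, 0]}, {"gripper": 1, "xyz": [0, 0, 2.8], "angular": [0, 0, 0]}, {"gripper": 1, "xyz": [0, 0, 2.8], "angular": [0, 0, 0]}, {"gripper": 1, "xyz": [0, 0, 2.8], "angular": [0, 0, 0]}, {"gripper": 1, "xyz": [0, 0, 2.8], "angular": [0, 0, 0]}, {"gripper": 1, "xyz": [0, 0, -2], "angular": [0, 0, 0]}, {"gripper": 1, "xyz": [0, 0, -5.5], "angular": [0, 0, 0]}, {"gripper": 1, "xyz": [0, 0, -5.5], "angular": [0, 0, 0]}]'

```text
clock: 8.12
position: [651.5, -61.8, 141.9]
ee_rot: [0.71, -0.704, 0.003, -0.003]
contact_force: [0.5, -0.2, 0.6]
gripper_width: 85.1
```

Request:
move_arm --moves '[{"gripper": 1, "xyz": [-2, 5, 0], "angular": [0, 0, -0.064]}, {"gripper": 1, "xyz": [-4, 10, 0], "angular": [0, 0, -0.064]}, {"gripper": 1, "xyz": [-6, 15, 0], "angular": [0, 0, -0.064]}, {"gripper": 1, "xyz": [-7.65, 19.35, 0], "angular": [0, 0, -0.064]}, {"gripper": 1, "xyz": [-7.65, 19.35, 2.8], "angular": [0, 0, -0.064]}, {"gripper": 1, "xyz": [-7.65, 19.35, 2.8], "angular": [0, 0, -0.064]}, {"gripper": 1, "xyz": [-7.65, 19.35, 2.8], "angular": [0, 0, -0.064]}]'

```text
clock: 9.0
position: [455.9, 13.1, 110.0]
ee_rot: [0.732, -0.681, 0.0, 0.0]
contact_force: [-0.3, 0.5, 0.1]
gripper_width: 85.2
```

Request:
move_arm --moves '[{"gripper": 1, "xyz": [0, 0, 5], "angular": [0, 0, 0]}, {"gripper": 1, "xyz": [0, 0, 6.7], "angular": [0, 0, 0]}, {"gripper": 1, "xyz": [0, 0, 6.7], "angular": [0, 0, 0]}, {"gripper": -1, "xyz": [0, 0, 6.7], "angular": [0, 0, 0]}, {"gripper": -1, "xyz": [0, 0, 6.7], "angular": [0, 0, 0]}, {"gripper": -1, "xyz": [0, 0, 6.7], "angular": [0, 0, 0]}, {"gripper": -1, "xyz": [0, 0, 6.7], "angular": [0, 0, 0]}]'

```text
clock: 9.88
position: [455.6, 13.1, 44.2]
ee_rot: [0.732, -0.681, 0.0, -0.001]
contact_force: [-2.3, 0.4, 6.4]
gripper_width: 57.9
```

Request:
move_arm --moves '[{"gripper": -1, "xyz": [0, 0, -5], "angular": [0, 0, 0]}, {"gripper": -1, "xyz": [4, -5, -9], "angular": [0, 0, 0.064]}, {"gripper": -1, "xyz": [8, -10, -9], "angular": [0, 0, 0.064]}, {"gripper": -1, "xyz": [12, -15, -9], "angular": [0, 0, 0.064]}, {"gripper": -1, "xyz": [13.5, -18.5, -9], "angular": [0, 0, 0.064]}, {"gripper": -1, "xyz": [13.5, -18.5, -7], "angular": [0, 0, 0.064]}, {"gripper": -1, "xyz": [13.5, -18.5, -4], "angular": [0, 0, 0.064]}, {"gripper": -1, "xyz": [13.5, -18.5, -4], "angular": [0, 0, 0.064]}]'

```text
clock: 10.88
position: [647.1, -108.4, 80.0]
ee_rot: [0.71, -0.705, -0.002, 0.002]
contact_force: [-0.3, 0.2, -0.9]
gripper_width: 58.3
```

Request:
move_arm --moves '[{"gripper": -1, "xyz": [0, 0, 0], "angular": [0, 0, 0]}, {"gripper": -1, "xyz": [0, 0, 2], "angular": [0, 0, 0]}, {"gripper": -1, "xyz": [0, 0, 2.7], "angular": [0, 0, 0]}, {"gripper": -1, "xyz": [0, 0, 2.7], "angular": [0, 0, 0]}]'

```text
clock: 11.38
position: [649.7, -108.2, 56.4]
ee_rot: [0.71, -0.704, 0.0, -0.0]
contact_force: [0.5, -0.2, -1.1]
gripper_width: 58.3
```

Request:
move_arm --moves '[{"gripper": 1, "xyz": [0, 0, 0], "angular": [0, 0, 0]}, {"gripper": 1, "xyz": [0, 0, 0], "angular": [0, 0, 0]}, {"gripper": 1, "xyz": [0, 0, 0], "angular": [0, 0, 0]}, {"gripper": 1, "xyz": [0, 0, 0], "angular": [0, 0, 0]}, {"gripper": 1, "xyz": [0, 0, -4], "angular": [0, 0, 0]}, {"gripper": 1, "xyz": [0, 0, -8], "angular": [0, 0, 0]}, {"gripper": -0.15, "xyz": [5, 0, -8], "angular": [0, 0, 0]}, {"gripper": -0.15, "xyz": [5, 0, -8], "angular": [0, 0, 0]}, {"gripper": -0.15, "xyz": [5, 0, -8], "angular": [0, 0, 0]}]'

```text
clock: 12.5
position: [649.5, -158.4, 135.4]
ee_rot: [0.71, -0.705, -0.0, 0.0]
contact_force: [0.2, 0.2, 0.1]
gripper_width: 36.6
```

```bash
python3 - <<'E'
from bench import arm
from h import *
c=arm.get_calibration('wrist'); s=arm.read_state(); print(s['position'],s['gripper_width'])
b,d=arm.get_image('wrist'); a,_=arm.get_image('side')
cv2.imwrite('pics/chk2.png',np.hstack([cv2.resize(a[130:330,220:440],(440,400)),cv2.resize(b,(360,400))]))
E
```

```text
[ 649.47332847 -158.37640234  135.38543703] 36.56737367880046
```

View pics/chk2.png

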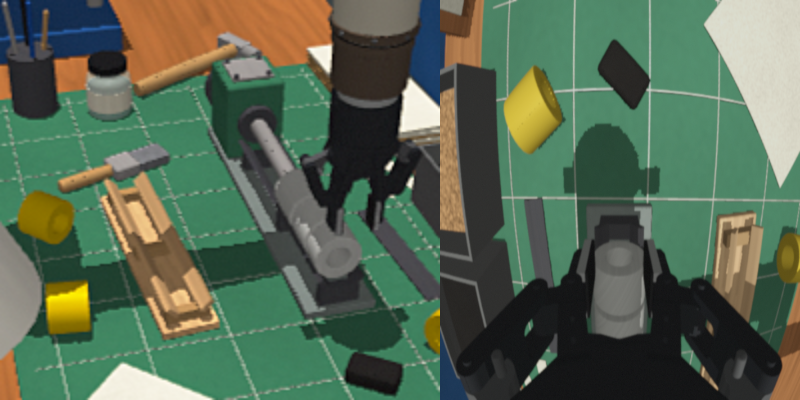

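Request:
move_arm --moves '[{"gripper": -0.15, "xyz": [0, 0, 4], "angular": [0, 0, 0]}, {"gripper": -0.15, "xyz": [0, 0, 7.7], "angular": [0, 0, 0]}, {"gripper": -0.15, "xyz": [0, 0, 7.7], "angular": [0, 0, 0]}, {"gripper": -0.15, "xyz": [-1.5, 0, 7.7], "angular": [0, 0, 0]}, {"gripper": -0.15, "xyz": [-2.5, 0, 7.7], "angular": [0, 0, 0]}, {"gripper": -0.15, "xyz": [-3.5, 0, 7.7], "angular": [0, 0, 0]}, {"gripper": -0.15, "xyz": [-4.5, 0, 7.7], "angular": [0, 0, 0]}, {"gripper": -0.15, "xyz": [-5.5, 0, 7.7], "angular": [0, 0, 0]}]'

```text
clock: 13.6
position: [650.2, -103.1, 59.9]
ee_rot: [0.71, -0.704, 0.001, -0.001]
contact_force: [0.0, -4.0, 1.3]
gripper_width: 36.2
```

Request:
move_arm --moves '[{"gripper": -0.15, "xyz": [-1.2, 0, 0], "angular": [0, 0, 0]}, {"gripper": -0.15, "xyz": [-2.4, 0, 0], "angular": [0, 0, 0]}, {"gripper": -0.15, "xyz": [-3.6, 0, 0], "angular": [0, 0, 0]}, {"gripper": -0.15, "xyz": [-4.8, 0, 0], "angular": [0, 0, 0]}, {"gripper": -0.15, "xyz": [-6, 0, 0], "angular": [0, 0, 0]}, {"gripper": -0.15, "xyz": [-7.2, 0, 0], "angular": [0, 0, 0]}, {"gripper": -0.15, "xyz": [-8.4, 0, 0], "angular": [0, 0, 0]}, {"gripper": -0.15, "xyz": [-9.6, 0, 0], "angular": [0, 0, 0]}, {"gripper": -0.15, "xyz": [-10.8, 0, 0], "angular": [0, 0, 0]}, {"gripper": -0.15, "xyz": [-12, 0, 0], "angular": [0, 0, 0]}]'

```text
clock: 14.85
position: [648.2, 17.5, 58.6]
ee_rot: [0.71, -0.704, -0.0, 0.0]
contact_force: [2.3, -3.9, 0.8]
gripper_width: 36.4
```

Sliding smoothly at about 4 N. I continue in small steps and watch for the shoulder.

Request:
move_arm --moves '[{"gripper": -0.15, "xyz": [-0.6, 0, 0], "angular": [0, 0, 0]}, {"gripper": -0.15, "xyz": [-1.2, 0, 0], "angular": [0, 0, 0]}, {"gripper": -0.15, "xyz": [-1.6, 0, 0], "angular": [0, 0, 0]}, {"gripper": -0.15, "xyz": [-1.8, 0, 0], "angular": [0, 0, 0]}, {"gripper": -0.15, "xyz": [-1.8, 0, 0], "angular": [0, 0, 0]}]'

```text
clock: 15.48
position: [648.1, 35.0, 58.6]
ee_rot: [0.71, -0.704, -0.0, 0.0]
contact_force: [1.3, -1.5, 0.3]
gripper_width: 36.4
```

Request:
move_arm --moves '[{"gripper": -0.15, "xyz": [-0.2, 0, 0], "angular": [0, 0, 0]}, {"gripper": -0.15, "xyz": [-0.4, 0, 0], "angular": [0, 0, 0]}, {"gripper": -0.15, "xyz": [-0.4, 0, 0], "angular": [0, 0, 0]}]'

```text
clock: 15.85
position: [648.1, 38.8, 58.7]
ee_rot: [0.71, -0.704, -0.0, 0.0]
contact_force: [0.1, -2.0, 0.2]
gripper_width: 36.5
```

Request:
move_arm --moves '[{"gripper": -0.15, "xyz": [-0.15, 0, 0], "angular": [0, 0, 0]}, {"gripper": -0.15, "xyz": [-0.3, 0, 0], "angular": [0, 0, 0]}, {"gripper": -0.15, "xyz": [-0.3, 0, 0], "angular": [0, 0, 0]}]'

```text
clock: 16.23
position: [648.0, 39.5, 58.7]
ee_rot: [0.71, -0.704, 0.0, 0.001]
contact_force: [2.2, -9.5, -1.2]
gripper_width: 36.3
```

Request:
move_arm --moves '[{"gripper": -0.15, "xyz": [-0.15, 0, 0], "angular": [0, 0, 0]}, {"gripper": -0.15, "xyz": [-0.3, 0, 0], "angular": [0, 0, 0]}, {"gripper": -0.15, "xyz": [-0.3, 0, 0], "angular": [0, 0, 0]}]'

```text
clock: 16.6
position: [647.9, 39.6, 58.8]
ee_rot: [0.709, -0.705, 0.001, 0.003]
contact_force: [3.9, -18.9, -0.7]
gripper_width: 36.6
```

The stack stops hard at 19 N, at the predicted place. I back straight off, rise and check.

Request:
move_arm --moves '[{"gripper": -0.15, "xyz": [1, 0, 0], "angular": [0, 0, 0]}, {"gripper": -0.15, "xyz": [3, 0, 0], "angular": [0, 0, 0]}, {"gripper": -0.15, "xyz": [6, 0, 0], "angular": [0, 0, 0]}, {"gripper": -0.15, "xyz": [9, 0, -5], "angular": [0, 0, 0]}, {"gripper": -0.15, "xyz": [9, 0, -10], "angular": [0, 0, 0]}, {"gripper": -0.15, "xyz": [9, 0, -15], "angular": [0, 0, 0]}, {"gripper": -0.15, "xyz": [9, 0, -17], "angular": [0, 0, 0]}, {"gripper": -0.15, "xyz": [9, 0, -17], "angular": [0, 0, 0]}]'

```text
clock: 17.6
position: [649.7, -45.2, 231.0]
ee_rot: [0.71, -0.704, 0.001, -0.002]
contact_force: [0.5, 0.0, -0.4]
gripper_width: 36.4
```

```bash
python3 - <<'E'
from bench import arm
from h import *
s=arm.read_state(); print(s['position'],s['contact_force'])
ims=[]
for n,(a,b,c,e) in(('scene',(250,200,410,340)),('side',(300,140,420,260))):
    p,d=arm.get_image(n); k=arm.get_calibration(n); W=cloud(d,k['camera_matrix'],k['R'],k['t'])
    x,y,z=np.moveaxis(W,-1,0); m=(d>0)&(abs(x-648)<12)&(z>90)&(z<108)&(y>-150)&(y<203); print(n,'tops y',np.percentile(y[m],[1,99]).round(1),'z',np.median(z[m]),m.sum())
    ims.append(cv2.resize(p[b:e,a:c],(400,400),interpolation=cv2.INTER_CUBIC))
cv2.imwrite('pics/fin.png',np.hstack(ims))
E
```

```text
[649.71179447 -45.19335998 230.98558871] [ 0.50154792  0.01792598 -0.38835937]
scene tops y [ 54.3 184.6] z 97.4883800627426 308
side tops y [ 47.3 201.9] z 99.04278809582084 265
```

View pics/fin.png

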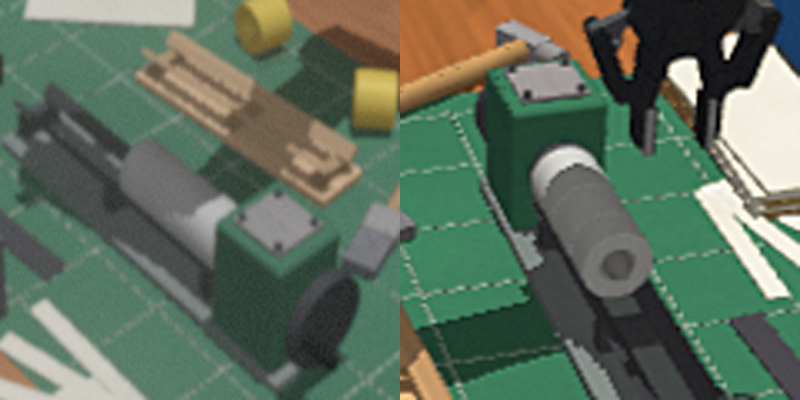

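```bash
python3 -c "
from bench import arm
print(arm.job_done())"
```

```text
the job is handed in; nothing more can be done
None
```

All three collars are on the post, longest against the shoulder, then the middle one, then the shortest at the outside. I handed the job in at about 17.7 s of the 62 s; no verdict was reported.

I laid them in the trough in that order and pushed the row home with the fingers straddling the post. The row slid at about 4 N, then stopped at TCP y = 39.6 mm (40 mm predicted) and held there up to 19 N.

- **Stack:** the last two pictures show one continuous row against the shoulder, with no visible gaps.
- **Outer end:** the two cameras put it at y = 54 mm (scene) and 47 mm (side), either side of the 51 mm expected. They disagree by about 7 mm, so the hard stop is the firmer evidence that the collars are fully home.
- **Inner end:** neither camera could measure it cleanly because of the housing.
- **Other things:** the gripper was clear of everything at the end. I saw no bystander moved in the pictures, but I did not measure their positions again.

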